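# Clamp the bearing housing and hold its cover plate ready for the screws

## Task

On the lab bench, wind the clamp fixture's handwheel clockwise (seen from above) until the sliding jaw touches the bearing housing. Then take the cover plate from the white tray and hold it level about 15 mm above the housing, not resting on it, with its four holes lined up over the four threaded holes. Finish while still holding it there, leaving the jaw closed and the reagent bottle, beaker and screwdriver where they are.

Things in the scene. Friction and masses are not known exactly. Their poses are not given: they have to be found in the camera images.
- handwheel (a joint): angle of the horizontal black handwheel (112 mm across, upright axis, rim top 71 mm above the bench) on the fixture's gearbox, rad, growing clockwise seen from above; it meets a hard stop at 7.54 when the jaw touches the housing. It starts between 0 and 3.1, turns against light friction (about 1.5 N at the handle) and stays where it is left.
- jaw (a joint): travel of the fixture's sliding jaw, m; geared to the handwheel at 20 mm a turn (0.00318 m per rad). 0 = fully open, 0.024 = touching the housing.
- hub (a point): point on the handwheel's upright axis, 98 mm above the bench, level with the middle of its handle; the wheel and its gearbox stand 200 mm from the housing's centre, on the left (+y). The metal hub nut on the axis is 26 mm across and reaches 77 mm above the bench.
- handle_mid (a point): centre of the handwheel's upright steel crank handle, 22 mm across and 50 mm tall (from 73 to 123 mm above the bench), 42 mm from the wheel's axis; the handle spins freely on its own pin, so a gripper can hold it and go round without turning.
- housing_top (a point): centre of the flat top face, 90 mm above the bench, of the aluminium bearing housing, a fixed block 120 mm (its x) by 90 mm (its y) that stands between the fixture's jaws; its y axis points towards the handwheel, its z up. The jaws' tops are lower, 74 to 75 mm above the bench. The fixture is fixed to the bench.
- housing_hole_a (a point): mouth of one threaded hole (8 mm) in the housing's top face, at +45 mm x, +30 mm y from the top's centre. The four holes lie at +-45 mm, +-30 mm.
- housing_hole_c (a point): mouth of the diagonally opposite threaded hole, at -45 mm x, -30 mm y from the top's centre.
- cover: loose grey-painted aluminium cover plate, 120 mm (its x) by 90 mm (its y) and 6 mm thick, 0.2 to 0.4 kg, lying face up in a white tray (165 x 135 mm, 12 mm high rim, floor 4 mm thick, inside 157 x 127 mm). Origin at the centre of its underside, z up. An upright rib stands on its middle: 60 mm long (along x), 16 mm thick (along y), 40 mm tall, its top 46 mm above the underside. It has 14 mm holes at +-45 mm x, +-30 mm y; turned half round it fits just as well.
- cover_grip (a point): point inside the cover's rib to grip at: middle of its length and thickness, 30 mm above the plate's underside and 24 mm above the plate's top face; axes as the cover.
- cover_hole_a (a point): centre of one cover hole at the underside, at +45 mm x, +30 mm y of the cover.
- cover_hole_c (a point): centre of the diagonally opposite cover hole at the underside, at -45 mm x, -30 mm y.
- reagent_mid (a point): middle of a standing white reagent bottle, 60 mm across, 130 mm tall; leave alone.
- beaker_mid (a point): middle of a standing glass beaker, 70 mm across, 80 mm tall; leave alone.
- driver: screwdriver lying on the bench, about 190 mm long; leave alone.
Things that resemble listed ones, but are neither listed nor needed, are in the scene too. Leave any green or yellow look-alike of the cover alone.

How it is judged:
On the way, in this order (a step that is already met when the one before it is completed fails the run):
1. the handwheel has been wound until the jaw touches the housing, the cover plate still in its tray (value of joint jaw above 0.0225 m and height (world z) of cover_grip below 0.06 m), for 0.2 s.
2. the cover plate has been lifted clear of its tray (height (world z) of cover_grip above 0.08 m), for 0.1 s.
At the end, for the whole second after the job is handed in: The jaw is within 1.5 mm of its touching position; the gripper holds the cover plate still and level (within 0.12 rad), its underside 4 to 32 mm above the housing's top, and each of its holes is within 5 mm, seen from above, of the threaded hole below it (either way round) (value of joint jaw above 0.0225 m and ((horizontal distance between cover_hole_a and housing_hole_a below 0.005 m and horizontal distance between cover_hole_c and housing_hole_c below 0.005 m) or (horizontal distance between cover_hole_a and housing_hole_c below 0.005 m and horizontal distance between cover_hole_c and housing_hole_a below 0.005 m)) and z of cover_hole_a in the frame of housing_top between 0.004 and 0.032 m and z of cover_hole_c in the frame of housing_top between 0.004 and 0.032 m and angle between cover_grip's own z axis and vertical below 0.12 rad and height (world z) of cover_grip above 0.11 m and contact force between cover and the fingers above 1 N and linear speed of cover below 0.03 m/s); the arm keeps its last pose, push and grip.
It fails at once if the reagent bottle, beaker or screwdriver is moved by more than 30 mm (distance of any of reagent_mid, beaker_mid, driver from where it was at the start of the episode above 0.03 m).
It also fails if it takes over 67 s, if anything falls off the work surface, if the arm or the gripper's body presses on something with over 40 N, if the wrist force passes 120 N, or if a joint passes its speed limit or range.

## Robot

A 7-joint arm with a two-finger parallel gripper is mounted at the origin on the work surface. World frame = base frame: x ahead of the robot, y to its left, z up, the work surface at z = 0. Lengths are in m, angles in rad, forces in N, time in s.
With the tool pointing down it reaches from about 0.4 to 0.85 m from the base axis. Payload 4.5 kg.
Tool frame: the origin (TCP) lies at the very end of the fingers, on their centre line; the grasp point (between the pads) lies 19 mm behind it (r.pinch_z is the distance from the TCP to the grasp point, in m); z points along the fingers, y is the line along which they close (so a half turn about z gives the same grasp; the last joint's range is limited). The gripper opens to 88 mm and grips with 3 to 60 N. Pads are 18 mm wide; open, the fingers measure 123 mm over their backs; the gripper's body (75 mm by 187 mm) begins 45 mm behind the grasp point.
Start: joints at [-1.155, 0.689, -0.195, 1.565, 0.157, 0.902, -0.215], TCP at [0.233, 0.58, 0.214] pointing down, gripper open.
Joint ranges: [-3.01, 3.01], [-0.46, 2.08], [-1.47, 1.51], [0.13, 2.56], [-1, 4.14], [0.04, 2.09], [-2.66, 2.66]. Speed limits (rad/s): [2.57, 2.57, 3.14, 3.14, 3.14, 3.14, 3.14].

## Interface

Orientations are given as a unit quaternion [x, y, z, w].
In Python, from plant import r, cams gives the robot as it stands.
- The arm moves only by the shell command python3 -m pendant 'ROWS' [FORCE]. ROWS is JSON, a list of rows, each a list of 3 entries, a list of its own where there are three numbers: the closure, from -1 (fully open) to 1 (shut), then the shift along the tool's x, y, z in mm, then the turn, a rotation vector about the tool's x, y, z in degrees. A call has 1 to 8 rows; each row shifts and turns the commanded pose from where the row before left it, along the tool's axes as they then stand; what a row does not reach is not made up. A row lasts 1/8 s, in which the tool goes at most 62.5 mm and 10.7 degrees, less where a joint would pass 70% of its speed; a pose out of reach is approached as far as the arm can. A call with a gripper value outside its range is refused whole. The fingers move at their own pace and stop on an object; FORCE is the grip in N (left out, the last holds). Time passes only in rows, so rows that do not move let the fingers close. It gives the time, the measured TCP pose, the force, the opening and the grip force at its end, in the units of the state.
- r.get_state(): the state, without advancing time (a new reading comes with each control period).
- cams.snapshot(name): name is "scene" or "top" or "wrist"; returns a dict with "img" (400x640x3 uint8, red, green, blue), "camera_matrix" (3x3 intrinsics, pixels), "D" ([k1, k2, p1, p2, k3] as OpenCV has them; the pictures are not rectified), "camera_from_world" (4x4, takes a point from world to camera coordinates); the wrist camera has in their place "tool_from_camera" (4x4, takes a point from camera to tool coordinates, whose origin is the TCP and whose axes are the flange's). Camera axes: x right, y up, looking along -z (the intrinsics and any distortion apply to the point x, -y, -z); pixel columns grow to the right and rows downward; lengths in m; the calibration is good to about 2 mm. A picture is of the moment at which its call begins: read the wrist's pose just before it. There is no depth.
- r.finish_job(): hands the job in; it is judged then, once.
The state is a dict: "clock": time; "q": joint angles; "qd": joint speeds; "joint_torque": joint torques, N m; "tool_pos": TCP position; "eef_rot": TCP orientation; "contact_force": force on the tool from outside, world axes, zero at the start; "moment": the same for the moment, N m; "opening": opening from 0.0 (shut) to 1.0 (fully open); "finger_force": force on a finger pad.
Only numpy, scipy, OpenCV 4.12 (cv2) and the standard library are available. Lean on these libraries where they do the work, as an engineer would, in place of code of your own. Each camera call takes 0.05 s, during which the arm holds its last target. There are 200 camera calls.

## Working session

There is one attempt and no reset: what is moved stays moved. The work goes in short steps, Python scripts to look and compute and a shell command to move; the robot and the scene stay as the last step left them, time stands still between calls to the robot, and variables do not carry over. Pictures are saved under pics/ and viewed, at most 10 in all, crops included, and the job is handed in when it is done.

```bash
ls; mkdir -p pics
python3 - <<'E'
from plant import r,cams
import cv2,numpy as np
s=r.get_state();print(s)
for n in("scene","top"):
    d=cams.snapshot(n);cv2.imwrite(f"pics/{n}0.png",d["img"][:,:,::-1]);print(n,d["camera_matrix"],d["D"],d["camera_from_world"])
    np.savez(f"pics/{n}0.npz",**d)
E
```

```text
pics
{'clock': 0.0, 'q': array([-1.15521284,  0.68998195, -0.19451502,  1.56632165,  0.15732212,
        0.9024955 , -0.21509782]), 'qd': array([ 5.23113152e-04,  1.54125363e-03, -5.84599657e-05, -3.60289691e-04,
       -3.30037858e-03, -1.69897352e-03, -4.97852718e-04]), 'joint_torque': array([ 3.27306020e-05, -5.27551639e+01, -1.26711264e+00, -1.53434390e+01,
       -5.26968122e-02,  6.40497237e-03,  1.56486899e-04]), 'tool_pos': array([0.23266586, 0.57936227, 0.21301734]), 'eef_rot': array([ 1.89686151e-01,  9.81844358e-01, -9.00780783e-04, -9.91956007e-05]), 'contact_force': array([ 0.89238844, -0.57779394, -0.8482066 ]), 'moment': array([-0.02875514, -0.02740248, -0.00082048]), 'finger_force': 0.0, 'opening': 0.9990979450970808}
scene [[498.121539     0.         316.59271748]
 [  0.         498.121539   200.81907759]
 [  0.           0.           1.        ]] [0.0269665 0.        0.        0.        0.       ] [[-0.83538325  0.54964756 -0.00473185  0.52377653]
 [-0.47256923 -0.7137856   0.51690274  0.17574307]
 [ 0.2807368   0.43404802  0.85603106 -1.49496841]
 [ 0.          0.          0.          1.        ]]
top [[408.64858066   0.         323.90987191]
 [  0.         408.64858066 203.72159648]
 [  0.           0.           1.        ]] [-0.0319232  0.         0.         0.         0.       ] [[ 1.16527107e-02 -9.99931986e-01 -4.86992296e-04 -8.41897154e-02]
 [ 9.97501236e-01  1.15904423e-02  6.96917960e-02 -5.62890277e-01]
 [-6.96814115e-02 -1.29787376e-03  9.97568452e-01 -1.02362847e+00]
 [ 0.00000000e+00  0.00000000e+00  0.00000000e+00  1.00000000e+00]]
```

View pics/scene0.png

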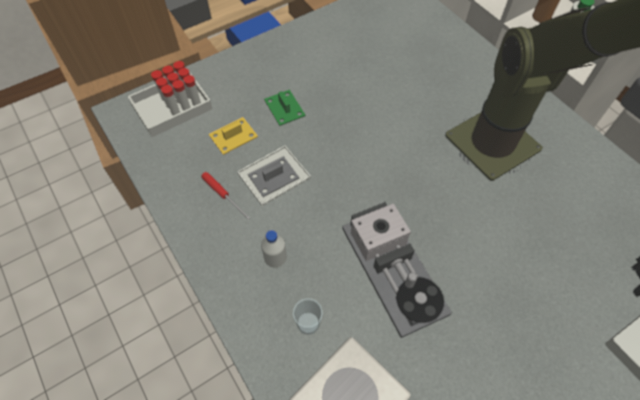

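View pics/top0.png

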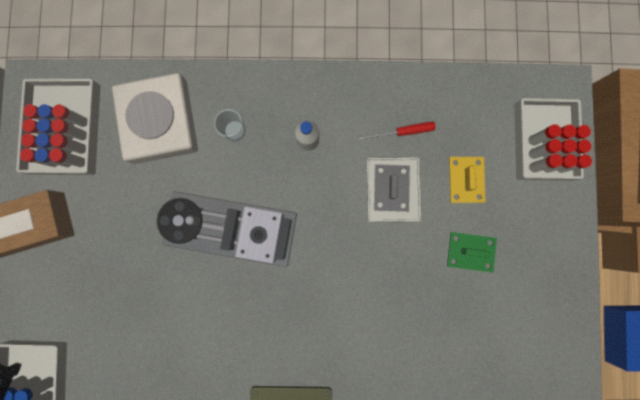

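Both views show the grey plate in the white tray (top px 393,188; scene 274,175). The look-alikes are yellow (top 467,180) and green (472,252). The handwheel is at top (180,220) and scene (419,299), and the housing at top (259,234). The grey plate in the white tray is the one described. I'll check it and the handle in one enlarged crop.

```bash
cat > h.py <<'E'
import numpy as np,cv2
from scipy.spatial.transform import Rotation as R
def rays(px,d,state=None):
    """pixels -> origin, unit dirs in world"""
    u=cv2.undistortPoints(np.array(px,float).reshape(-1,1,2),d["camera_matrix"],d["D"]).reshape(-1,2)
    v=np.c_[u[:,0],-u[:,1],-np.ones(len(u))]
    if "camera_from_world" in d: M=np.linalg.inv(d["camera_from_world"])
    else:
        T=np.eye(4);T[:3,:3]=R.from_quat(state["eef_rot"]).as_matrix();T[:3,3]=state["tool_pos"]
        M=T@d["tool_from_camera"]
    v=v@M[:3,:3].T
    return M[:3,3],v/np.linalg.norm(v,axis=1)[:,None]
def plane(px,d,z,state=None):
    o,v=rays(px,d,state); return o+v*((z-o[2])/v[:,2])[:,None]
def cross(o1,v1,o2,v2):
    A=np.c_[v1,-v2];t=np.linalg.lstsq(A,o2-o1,rcond=None)[0]
    a,b=o1+t[0]*v1,o2+t[1]*v2
    return (a+b)/2,np.linalg.norm(a-b)
E
python3 - <<'E'
import cv2,numpy as np
t=cv2.imread("pics/top0.png");s=cv2.imread("pics/scene0.png")
f=lambda im,x,y,w,h:cv2.resize(im[y:y+h,x:x+w],(400,300),interpolation=cv2.INTER_CUBIC)
cv2.imwrite("pics/crop1.png",np.vstack([np.hstack([f(t,150,180,160,120)[:300],f(t,350,140,160,120)]),np.hstack([f(s,330,200,160,120),f(s,210,130,120,90)])]))
E
```

```text
(no output)
```

View pics/crop1.png

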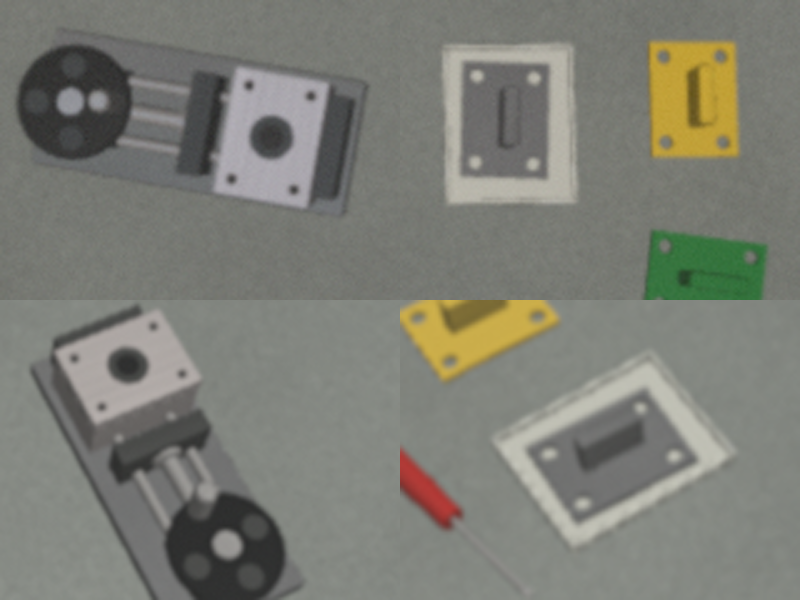

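The crop confirms it: grey plate in the white tray, with its rib along world x. The handle is at top px (189,220) and scene px (412,276), and the hub nut at top (178,220) and scene (421,298). Now I'll triangulate.

Run:
```python
from h import *
T=np.load("pics/top0.npz");S=np.load("pics/scene0.npz")
a=lambda l,o,s:np.array(l)/s+np.array(o)
N=["handle","hub","h++","h-+","h+-","h--","c++","c+-","c-+","c--"]
t=np.r_[a([(97,100),(70,101),(249,85),(231,178),(311,96),(293,189)],(150,180),2.5),a([(77,76),(134,78),(75,162),(133,164)],(350,140),2.5)]
s=np.r_[a([(206,190),(227,245),(102,106),(182,74),(74,58),(154,26)],(330,200),2.5),a([(183,204),(149,154),(275,156),(241,108)],(210,130),10/3)]
o1,v1=rays(t,T);o2,v2=rays(s,S)
P=[]
for n,x,y in zip(N,v1,v2):
    p,e=cross(o1,x,o2,y);P.append(p);print(n,p.round(4),round(e*1e3,1))
P=np.array(P);print("housing",P[2:6].mean(0),"cover",P[6:].mean(0), "wheel-housing",np.linalg.norm((P[1]-P[2:6].mean(0))[:2]),"crank",np.linalg.norm((P[0]-P[1])[:2]))
d=P[2]-P[4]+P[3]-P[5];print("housing y dir deg",np.degrees(np.arctan2(d[1],d[0])))
d=P[6]-P[7]+P[8]-P[9];print("cover y dir deg",np.degrees(np.arctan2(d[1],d[0])))
from plant import r
print("tool R\n",R.from_quat(r.get_state()["eef_rot"]).as_matrix().round(3),r.pinch_z)
hb=plane(t[1:2],T,.077)[0];hd=plane(t[:1],T,.123)[0];print("plane hub,handle",hb,hd,np.degrees(np.arctan2(*(hd-hb)[1::-1])))
```

```text
handle [0.5159 0.2335 0.1199] 0.9
hub [0.5157 0.2758 0.0722] 0.6
h++ [0.5323 0.0996 0.086 ] 0.4
h-+ [0.4438 0.1148 0.0849] 0.1
h+- [0.5228 0.0402 0.0841] 0.1
h-- [0.4339 0.0556 0.0861] 0.9
c++ [ 6.542e-01 -2.253e-01 -3.000e-04] 0.7
c+- [ 6.529e-01 -2.852e-01  3.000e-04] 0.2
c-+ [ 0.5637 -0.2231  0.001 ] 0.9
c-- [ 0.5619 -0.2833  0.0006] 1.9
housing [0.48322815 0.0775529  0.08525778] cover [ 6.08157283e-01 -2.54235156e-01  4.02018545e-04] wheel-housing 0.20089646084826732 crank 0.04235522609799973
housing y dir deg 80.70433907024356
cover y dir deg 88.56164463456552
tool R
 [[-0.928  0.373 -0.001]
 [ 0.373  0.928 -0.002]
 [-0.    -0.002 -1.   ]] 0.0187
plane hub,handle [0.51534219 0.2742758  0.077     ] [0.5154442  0.23272635 0.123     ] -89.85932719846645
```

The heights agree across the two views but read about 4–5 mm low, which looks like calibration error. The crank radius (42.4 mm) and wheel–housing distance (200.9 mm) match the text. Moving over the handle.

```bash
python3 -m pendant '[[-1,[-49,-27,0],[0,0,0]],[-1,[-49,-27,0],[0,0,0]],[-1,[-49,-27,0],[0,0,0]],[-1,[-49,-27,0],[0,0,0]],[-1,[-49,-27,0],[0,0,0]],[-1,[-49,-27,0],[0,0,0]],[-1,[-49,-27,0],[0,0,0]],[-1,[-49,-27,0],[0,0,0]]]' 20
python3 -m pendant '[[-1,[0,0,0],[0,0,-10]],[-1,[0,0,0],[0,0,-10]],[-1,[0,0,0],[0,0,-2]],[-1,[0,0,0],[0,0,0]],[-1,[0,0,0],[0,0,0]]]'
python3 - <<'E'
from h import *
from plant import r,cams
s=r.get_state();d=cams.snapshot("wrist")
print(s["clock"],s["tool_pos"],R.from_quat(s["eef_rot"]).as_matrix().round(3))
cv2.imwrite("pics/w1.png",d["img"][:,:,::-1]);np.savez("pics/w1.npz",pos=s["tool_pos"],rot=s["eef_rot"],**d);print(d["tool_from_camera"])
E
```

```text
clock: 1.1
tool_pos: [0.5169, 0.2319, 0.2136]
eef_rot: [0.19, 0.982, -0.0, -0.0]
contact_force: [0.7, 0.2, -1.0]
opening: 1.001
finger_force: 0.0
clock: 1.72
tool_pos: [0.516, 0.2337, 0.2138]
eef_rot: [-0.0, 1.0, -0.0, -0.0]
contact_force: [1.1, 0.3, -0.2]
opening: 0.994
finger_force: 0.0
1.725 [0.51601925 0.23367664 0.21378476] [[-1.    -0.001 -0.   ]
 [-0.001  1.    -0.   ]
 [ 0.    -0.    -1.   ]]
[[-4.86069073e-04  9.66542335e-01  2.56506683e-01  6.56407740e-02]
 [ 9.99999536e-01  2.56405429e-04  9.28795081e-04 -2.00962931e-04]
 [ 8.31950060e-04  2.56507015e-01 -9.66542011e-01 -1.70762338e-01]
 [ 0.00000000e+00  0.00000000e+00  0.00000000e+00  1.00000000e+00]]
```

View pics/w1.png

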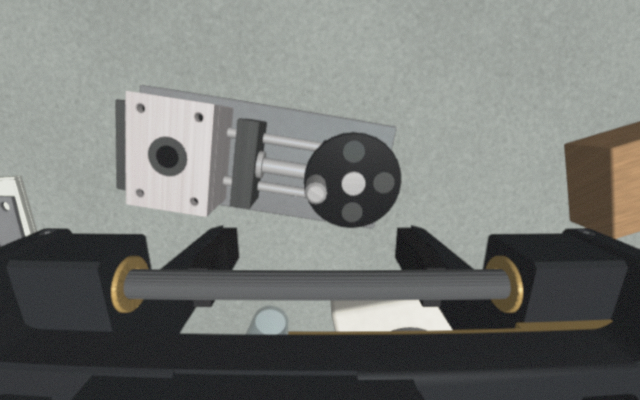

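The wrist view shows the handle top at about (317,188), the hub nut at (353,183), and the housing holes at (141,107), (199,117), (194,201) and (139,193).

Run:
```python
from h import *
d=dict(np.load("pics/w1.npz"));s=dict(tool_pos=d["pos"],eef_rot=d["rot"])
g=cv2.cvtColor(d["img"],cv2.COLOR_RGB2GRAY)
print("handle",plane([(317,187)],d,.123,s),"hub",plane([(353,183)],d,.077,s))
H=[(141,107),(199,117),(194,201),(139,193)]
P=plane(H,d,.09,s);print(P.round(4),P.mean(0).round(4))
# heights: wrist ray crossed with the top-view ray
T=np.load("pics/top0.npz");o1,v1=rays([(188.8,220),(178,220.4),(253.6,249.4) if 0 else (242.4,251.2)],T)
o2,v2=rays([(317,187),(353,183),(199,117)],d,s)
for a,b in zip(v1,v2):print(cross(o1,a,o2,b))
```

```text
handle [[0.51111176 0.23358661 0.123     ]] hub [[0.51720066 0.27357833 0.077     ]]
[[0.4357 0.0556 0.09  ]
 [0.4461 0.1142 0.09  ]
 [0.5344 0.0997 0.09  ]
 [0.5255 0.0396 0.09  ]] [0.4854 0.0773 0.09  ]
(array([0.51432078, 0.23441055, 0.11516536]), np.float64(0.0031648544145086565))
(array([0.51555036, 0.27250242, 0.082871  ]), np.float64(0.0009430786274519414))
(array([0.4451093 , 0.11392039, 0.0893838 ]), np.float64(0.0020652578696605983))
```

```bash
python3 -m pendant '[[-1,[2.5,0,45],[0,0,0]],[-1,[0,0,45],[0,0,0]],[-1,[0,0,38],[0,0,0]],[-1,[0,0,0],[0,0,0]],[1,[0,0,0],[0,0,0]],[1,[0,0,0],[0,0,0]],[1,[0,0,0],[0,0,0]],[1,[0,0,0],[0,0,0]]]' 20
```

```text
clock: 2.78
tool_pos: [0.514, 0.2336, 0.0865]
eef_rot: [-0.001, 1.0, 0.0, 0.001]
contact_force: [0.2, 0.2, -0.2]
opening: 0.571
finger_force: 0.0
```

```bash
python3 -m pendant '[[1,[0,0,0],[0,0,0]],[1,[0,0,0],[0,0,0]],[1,[0,0,0],[0,0,0]],[1,[0,0,0],[0,0,0]],[1,[0,0,0],[0,0,0]],[1,[0,0,0],[0,0,0]]]'
python3 - <<'E'
import numpy as np
from plant import r
p=r.get_state()["tool_pos"];hub=np.array([.5163,.2740])
a0=np.arctan2(*(p[:2]-hub)[::-1]);print(p,np.degrees(a0),np.linalg.norm(p[:2]-hub))
a=a0-np.radians(18)*np.arange(29);P=1e3*.042*np.c_[np.cos(a),np.sin(a)]
P=np.round(P*2)/2;D=np.diff(P,axis=0)
for i in range(0,28,8):print([[-float(x),float(y)] for x,y in D[i:i+8]])
E
```

```text
clock: 3.52
tool_pos: [0.5135, 0.2325, 0.0858]
eef_rot: [-0.001, 1.0, -0.001, -0.0]
contact_force: [-0.2, -4.4, 2.5]
opening: 0.232
finger_force: 20.0
[0.51352817 0.23251374 0.08576727] -93.8224317858351 0.041578752599312006
[[12.5, 3.0], [11.5, 6.5], [8.5, 10.0], [5.0, 12.0], [1.5, 13.5], [-3.0, 12.5], [-6.5, 11.5], [-10.0, 8.5]]
[[-12.0, 5.0], [-13.5, 1.5], [-12.5, -3.0], [-11.5, -6.5], [-8.5, -10.0], [-5.0, -12.0], [-1.5, -13.5], [3.0, -12.5]]
[[6.5, -11.5], [10.0, -8.5], [12.0, -5.0], [13.5, -1.5], [12.5, 3.0], [11.5, 6.5], [8.5, 10.0], [5.0, 12.0]]
[[1.5, 13.5], [-3.0, 12.5], [-6.5, 11.5], [-10.0, 8.5]]
```

The handle is gripped (opening 0.232 is about 20–22 mm). Winding.

```bash
python3 -m pendant '[[1,[12.5,3,0],[0,0,0]],[1,[11.5,6.5,0],[0,0,0]],[1,[8.5,10,0],[0,0,0]],[1,[5,12,0],[0,0,0]],[1,[1.5,13.5,0],[0,0,0]],[1,[-3,12.5,0],[0,0,0]],[1,[-6.5,11.5,0],[0,0,0]],[1,[-10,8.5,0],[0,0,0]]]'
python3 -m pendant '[[1,[-12,5,0],[0,0,0]],[1,[-13.5,1.5,0],[0,0,0]],[1,[-12.5,-3,0],[0,0,0]],[1,[-11.5,-6.5,0],[0,0,0]],[1,[-8.5,-10,0],[0,0,0]]]'
```

```text
clock: 4.53
tool_pos: [0.4948, 0.3122, 0.0858]
eef_rot: [-0.001, 1.0, 0.0, 0.0]
contact_force: [-0.5, -3.3, 1.4]
opening: 0.235
finger_force: 20.0
clock: 5.15
tool_pos: [0.5501, 0.296, 0.0856]
eef_rot: [-0.001, 1.0, -0.002, -0.003]
contact_force: [-11.8, -5.8, 10.8]
opening: 0.232
finger_force: 20.0
```

```bash
python3 -m pendant '[[1,[-5,-12,0],[0,0,0]],[1,[-1.5,-13.5,0],[0,0,0]]]'; python3 -m pendant '[[1,[3,-12.5,0],[0,0,0]],[1,[6.5,-11.5,0],[0,0,0]]]'
```

```text
clock: 5.4
tool_pos: [0.5559, 0.274, 0.0857]
eef_rot: [-0.002, 1.0, 0.001, -0.003]
contact_force: [-11.4, 1.9, 6.1]
opening: 0.233
finger_force: 20.0
clock: 5.65
tool_pos: [0.5491, 0.2518, 0.0858]
eef_rot: [-0.002, 1.0, 0.003, 0.0]
contact_force: [-3.4, 3.9, -0.9]
opening: 0.233
finger_force: 20.0
```

```bash
python3 -m pendant '[[1,[10,-8.5,0],[0,0,0]],[1,[12,-5,0],[0,0,0]]]'; python3 -m pendant '[[1,[13.5,-1.5,0],[0,0,0]],[1,[0,0,0],[0,0,0]]]'
python3 - <<'E'
from plant import cams
import cv2,numpy as np
t=cams.snapshot("top")["img"];w=cams.snapshot("scene")["img"]
f=lambda im,x,y:cv2.resize(im[y:y+120,x:x+160,::-1],(400,300),interpolation=cv2.INTER_CUBIC)
cv2.imwrite("pics/jaw.png",np.hstack([f(t,150,180),f(w,330,200)]))
E
```

```text
clock: 5.9
tool_pos: [0.5301, 0.2359, 0.0858]
eef_rot: [-0.001, 1.0, 0.001, 0.002]
contact_force: [1.9, -0.0, -2.6]
opening: 0.233
finger_force: 20.0
clock: 6.15
tool_pos: [0.5194, 0.233, 0.086]
eef_rot: [0.0, 1.0, 0.001, 0.004]
contact_force: [7.4, -1.7, -4.9]
opening: 0.234
finger_force: 20.0
```

View pics/jaw.png

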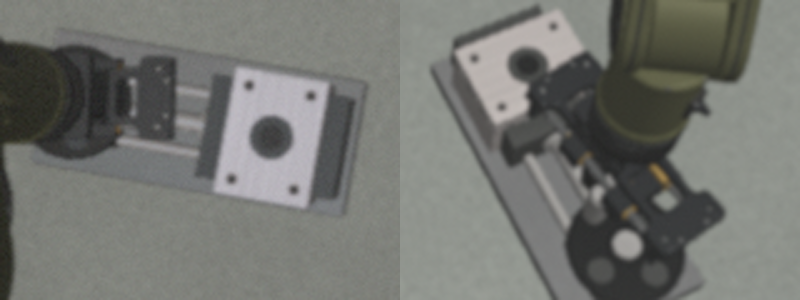

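The jaw looks almost against the housing, the tool is 6 mm short of its target, and there is a tangential push of 7 N. That may be the stop, so I'll push a bit further.

```bash
python3 -m pendant '[[1,[12.5,3,0],[0,0,0]],[1,[0,0,0],[0,0,0]],[1,[0,0,0],[0,0,0]]]'
```

```text
clock: 6.62
tool_pos: [0.5024, 0.2376, 0.0858]
eef_rot: [-0.001, 1.0, 0.001, 0.001]
contact_force: [-0.5, -0.1, -0.9]
opening: 0.003
finger_force: 0.0
```

The fingers slipped off the handle (opening 0), so the stop held it. I'll raise, open and check.

```bash
python3 -m pendant '[[1,[0,0,-45],[0,0,0]],[-1,[0,0,-45],[0,0,0]],[-1,[0,0,-40],[0,0,0]],[-1,[0,0,0],[0,0,0]],[-1,[0,0,0],[0,0,0]]]'
python3 - <<'E'
from h import *
from plant import r,cams
s=r.get_state();d=cams.snapshot("wrist");print(s["tool_pos"])
cv2.imwrite("pics/w2.png",d["img"][60:260,80:420,::-1].repeat(2,0).repeat(2,1));np.savez("pics/w2.npz",pos=s["tool_pos"],rot=s["eef_rot"],**d)
E
```

```text
clock: 7.25
tool_pos: [0.501, 0.2367, 0.2154]
eef_rot: [-0.001, 1.0, 0.0, -0.0]
contact_force: [0.6, 0.3, 0.1]
opening: 0.434
finger_force: 0.0
[0.50095737 0.2367366  0.21537955]
```

View pics/w2.png

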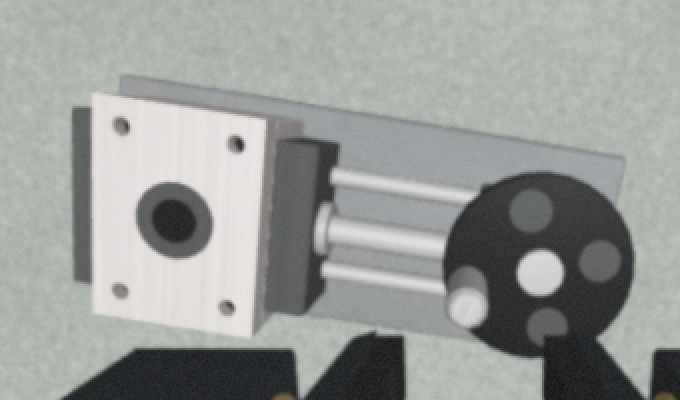

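The wrist crop shows the jaw against the housing's side. The handle top is at full px (313.5,213) and the hub at (350.5,196). The jaw's front edge runs from about crop (279,140) to (267,313). I'll compute the gap.

Run:
```python
from h import *
d=dict(np.load("pics/w2.npz"));s=dict(tool_pos=d["pos"],eef_rot=d["rot"])
c=lambda l:np.array(l,float)/2+[80,60]
H=plane(c([(121,126),(236,144),(227,308),(120,290)]),d,.09,s);m=H.mean(0)
y=H[1]-H[0]+H[2]-H[3];y/=np.linalg.norm(y);a=np.degrees(np.arctan2(y[1],y[0]))
x=H[2]-H[1]+H[3]-H[0];print("housing",m,"y deg",a,"x deg",np.degrees(np.arctan2(x[1],x[0])),np.linalg.norm(H[1]-H[0]),np.linalg.norm(H[2]-H[1]))
hd=plane(c([(467,306)]),d,.123,s)[0];hb=plane(c([(541,272)]),d,.077,s)[0]
print("handle",hd,"hub",hb,np.degrees(np.arctan2(*(hd-hb)[1::-1])),np.linalg.norm((hd-hb)[:2]))
for p in c([(279,140),(267,313),(339,145),(305,313)]):
    q=plane([p],d,.0745,s)[0];print("jaw edge y in housing",(q-m)[:2]@y[:2])
# same jaw back edge before
d=dict(np.load("pics/w1.npz"));s=dict(tool_pos=d["pos"],eef_rot=d["rot"])
for p in [(267,121),(250,207)]: print("w1 jaw back",(plane([p],d,.0745,s)[0]-m)[:2]@y[:2])
```

```text
housing [0.48567576 0.07736238 0.09      ] y deg 80.57486421533727 x deg -9.104903138006234 0.06008506530238344 0.08995913507192277
handle [0.52245396 0.23333018 0.123     ] hub [0.5173944  0.27461058 0.077     ] -83.01236064827884 0.04158930684086298
jaw edge y in housing 0.046609205011931096
jaw edge y in housing 0.047608604899333995
jaw edge y in housing 0.07900677559977093
jaw edge y in housing 0.06963700396032009
w1 jaw back 0.09593729317859065
w1 jaw back 0.08823167795733378
```

The housing sizes check out (60.1 and 90.0 mm). The jaw gap reads 2±1.5 mm, which isn't conclusive. I'll regrip the handle and push once more to confirm the stop.

```bash
python3 -m pendant '[[-1,[-21,-3.5,0],[0,0,0]],[-1,[0,0,0],[0,0,0]],[-1,[0,0,0],[0,0,0]],[-1,[0,0,45],[0,0,0]],[-1,[0,0,45],[0,0,0]],[-1,[0,0,40],[0,0,0]],[1,[0,0,0],[0,0,0]],[1,[0,0,0],[0,0,0]]]' 30
python3 -m pendant '[[1,[0,0,0],[0,0,0]],[1,[0,0,0],[0,0,0]],[1,[0,0,0],[0,0,0]],[1,[0,0,0],[0,0,0]],[1,[0,0,0],[0,0,0]],[1,[0,0,0],[0,0,0]],[1,[0,0,0],[0,0,0]],[1,[0,0,0],[0,0,0]]]'
python3 -m pendant '[[1,[4,0,0],[0,0,0]],[1,[0,0,0],[0,0,0]],[1,[0,0,0],[0,0,0]]]'
```

```text
clock: 8.3
tool_pos: [0.5224, 0.2338, 0.087]
eef_rot: [-0.001, 1.0, 0.001, 0.001]
contact_force: [-0.1, -0.3, -0.5]
opening: 0.795
finger_force: 0.0
clock: 9.3
tool_pos: [0.5222, 0.2329, 0.0859]
eef_rot: [-0.001, 1.0, -0.0, 0.0]
contact_force: [-0.5, -1.1, 0.7]
opening: 0.231
finger_force: 30.0
clock: 9.68
tool_pos: [0.5216, 0.233, 0.086]
eef_rot: [-0.0, 1.0, 0.001, 0.003]
contact_force: [7.5, -0.5, -4.3]
opening: 0.233
finger_force: 30.0
```

The stop is confirmed: a 4 mm push moved it 0.6 mm at 7.5 N. Release and go over the cover.

```bash
python3 -m pendant '[[-1,[-4,0,0],[0,0,0]],[-1,[0,0,0],[0,0,0]],[-1,[0,0,0],[0,0,0]],[-1,[0,0,0],[0,0,0]],[-1,[0,0,0],[0,0,0]],[-1,[0,0,-45],[0,0,0]],[-1,[0,0,-45],[0,0,0]],[-1,[0,0,-40],[0,0,0]]]'
python3 -m pendant '[[-1,[-11,-61,0],[0,0,0]],[-1,[-11,-61,0],[0,0,0]],[-1,[-11,-61,0],[0,0,0]],[-1,[-11,-61,0],[0,0,0]],[-1,[-11,-61,0],[0,0,0]],[-1,[-11,-61,0],[0,0,0]],[-1,[-11,-61,0],[0,0,0]],[-1,[-11,-61,0],[0,0,0]]]'
python3 -m pendant '[[-1,[0,0,0],[0,0,0]],[-1,[0,0,0],[0,0,0]]]'
python3 - <<'E'
from h import *
from plant import r,cams
s=r.get_state();d=cams.snapshot("wrist");print(s["tool_pos"])
cv2.imwrite("pics/w3.png",d["img"][:,:,::-1]);np.savez("pics/w3.npz",pos=s["tool_pos"],rot=s["eef_rot"],**d)
E
```

```text
clock: 10.68
tool_pos: [0.5221, 0.2331, 0.2174]
eef_rot: [-0.001, 1.0, 0.0, 0.0]
contact_force: [1.0, -0.0, -0.7]
opening: 1.0
finger_force: 0.0
clock: 11.68
tool_pos: [0.6112, -0.2567, 0.2158]
eef_rot: [-0.001, 1.0, 0.0, 0.0]
contact_force: [1.4, 0.1, -0.6]
opening: 0.998
finger_force: 0.0
clock: 11.92
tool_pos: [0.611, -0.2537, 0.2155]
eef_rot: [-0.001, 1.0, 0.001, -0.0]
contact_force: [-0.0, -0.1, -1.0]
opening: 1.003
finger_force: 0.0
[ 0.61099945 -0.25365778  0.2154661 ]
```

View pics/w3.png

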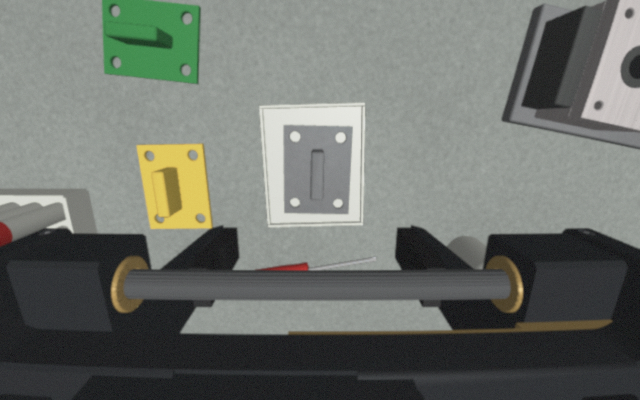

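The grey plate in the tray shows its holes at about (295,137), (340,138), (338,203) and (294,203), and its rib at about (317,174). I'll refine these with contours.

Run:
```python
from h import *
d=dict(np.load("pics/w3.npz"));s=dict(tool_pos=d["pos"],eef_rot=d["rot"])
T=np.load("pics/top0.npz")
def holes(img,g):
    out=[]
    G=cv2.cvtColor(img,cv2.COLOR_RGB2GRAY).astype(float)
    for x,y in g:
        w=G[y-7:y+8,x-7:x+8];m=np.clip(w-(w.min()+w.max())/2,0,None)
        yy,xx=np.mgrid[-7:8,-7:8];out.append((x+(m*xx).sum()/m.sum(),y+(m*yy).sum()/m.sum()))
    return out
w=holes(d["img"],[(295,137),(340,138),(338,203),(294,203)]);print(np.round(w,1))
P=plane(w,d,.007,s);m=P.mean(0);print(P.round(4),"centre",m.round(4))
y=P[1]-P[0]+P[2]-P[3];x=P[3]-P[0]+P[2]-P[1]
print("y deg",np.degrees(np.arctan2(y[1],y[0])),"x deg",np.degrees(np.arctan2(x[1],x[0])),np.linalg.norm(P[1]-P[0]),np.linalg.norm(P[3]-P[0]))
# hole heights from two views
t=np.array([(133,164),(75,162),(77,76),(134,78)])/2.5+[350,140]
o1,v1=rays(t,T);o2,v2=rays(w,d,s)
for a,b in zip(v1,v2):
    p,e=cross(o1,a,o2,b);print(p.round(4),round(e*1e3,1))
# rib top: wrist vs top
o1,v1=rays([(350+110/2.5,140+116/2.5)],T);o2,v2=rays([(317.5,174)],d,s);print("rib",cross(o1,v1[0],o2,v2[0]),plane([(317.5,174)],d,.05,s))
```

```text
[[294.7 136.1]
 [340.1 137.1]
 [337.5 202.7]
 [294.5 201.7]]
[[ 0.5648 -0.2827  0.007 ]
 [ 0.5659 -0.2231  0.007 ]
 [ 0.6557 -0.2247  0.007 ]
 [ 0.6544 -0.2846  0.007 ]] centre [ 0.6102 -0.2537  0.007 ]
y deg 88.82486709807372 x deg -1.0977924953727574 0.05965475760315367 0.08959969502760531
[ 0.5637 -0.2831  0.0041] 2.5
[ 0.5649 -0.2229  0.0043] 2.2
[ 0.6535 -0.2245  0.0115] 2.1
[ 0.6514 -0.2832  0.015 ] 2.0
rib (array([ 0.60795235, -0.25266153,  0.04437846]), np.float64(0.0007982624994139855)) [[ 0.60729652 -0.25283074  0.05      ]]
```

The cover centre is (0.6097, -0.2535), plane near z≈0.01, rib top ≈0.045–0.05, and sizes 59.7/89.6 mm. All are consistent with the text. Descend and grip.

```bash
python3 -m pendant '[[-1,[1.5,0,50],[0,0,1.2]],[-1,[0,0,50],[0,0,0]],[-1,[0,0,50],[0,0,0]],[-1,[0,0,35],[0,0,0]],[-1,[0,0,14],[0,0,0]],[-1,[0,0,0],[0,0,0]],[-1,[0,0,0],[0,0,0]]]' 40
python3 -m pendant '[[1,[0,0,0],[0,0,0]],[1,[0,0,0],[0,0,0]],[1,[0,0,0],[0,0,0]],[1,[0,0,0],[0,0,0]],[1,[0,0,0],[0,0,0]],[1,[0,0,0],[0,0,0]],[1,[0,0,0],[0,0,0]],[1,[0,0,0],[0,0,0]]]'
python3 -m pendant '[[1,[0,0,0],[0,0,0]],[1,[0,0,0],[0,0,0]],[1,[0,0,0],[0,0,0]],[1,[0,0,0],[0,0,0]]]'
```

```text
clock: 12.85
tool_pos: [0.6112, -0.2546, 0.0186]
eef_rot: [0.009, 1.0, -0.0, 0.001]
contact_force: [0.4, -0.1, 0.4]
opening: 0.998
finger_force: 0.0
clock: 13.85
tool_pos: [0.6098, -0.2544, 0.0168]
eef_rot: [0.009, 1.0, 0.0, 0.0]
contact_force: [0.4, 0.9, 0.1]
opening: 0.176
finger_force: 40.0
clock: 14.35
tool_pos: [0.6097, -0.2544, 0.0168]
eef_rot: [0.009, 1.0, 0.0, -0.0]
contact_force: [0.6, 1.5, 0.3]
opening: 0.174
finger_force: 40.0
```

```bash
python3 -m pendant '[[1,[0,0,-20],[0,0,0]],[1,[0,0,-40],[0,0,0]],[1,[0,0,-40],[0,0,0]],[1,[0,0,-40],[0,0,0]],[1,[0,0,-40],[0,0,0]],[1,[0,0,0],[0,0,0]]]'
python3 -m pendant '[[1,[16.4,41.2,0],[0,0,0]],[1,[16.4,41.2,0],[0,0,0]],[1,[16.4,41.2,0],[0,0,0]],[1,[16.4,41.2,0],[0,0,0]],[1,[16.4,41.2,0],[0,0,0]],[1,[16.4,41.2,0],[0,0,0]],[1,[16.4,41.2,0],[0,0,0]],[1,[16.4,41.2,0],[0,0,0]]]'
python3 -m pendant '[[1,[0,0,0],[0,0,4.1]],[1,[0,0,0],[0,0,4.1]],[1,[0,0,0],[0,0,0]],[1,[0,0,0],[0,0,0]],[1,[0,0,0],[0,0,0]]]'
python3 - <<'E'
from h import *
from plant import r,cams
s=r.get_state();d=cams.snapshot("wrist");print(s["tool_pos"],R.from_quat(s["eef_rot"]).as_matrix().round(4))
cv2.imwrite("pics/w4.png",d["img"][:,:,::-1]);np.savez("pics/w4.npz",pos=s["tool_pos"],rot=s["eef_rot"],**d)
E
```

```text
clock: 15.1
tool_pos: [0.6121, -0.2559, 0.2014]
eef_rot: [0.01, 1.0, -0.001, 0.004]
contact_force: [0.3, -0.8, -2.7]
opening: 0.17
finger_force: 40.0
clock: 16.1
tool_pos: [0.4833, 0.0778, 0.1961]
eef_rot: [0.01, 1.0, -0.0, -0.001]
contact_force: [0.0, 1.1, -2.3]
opening: 0.176
finger_force: 40.0
clock: 16.73
tool_pos: [0.4846, 0.077, 0.1966]
eef_rot: [0.081, 0.997, -0.0, -0.0]
contact_force: [-0.3, 0.2, -2.7]
opening: 0.174
finger_force: 40.0
[0.48461488 0.07697848 0.19664262] [[-9.870e-01  1.609e-01 -4.000e-04]
 [ 1.609e-01  9.870e-01  0.000e+00]
 [ 4.000e-04 -0.000e+00 -1.000e+00]]
```

View pics/w4.png

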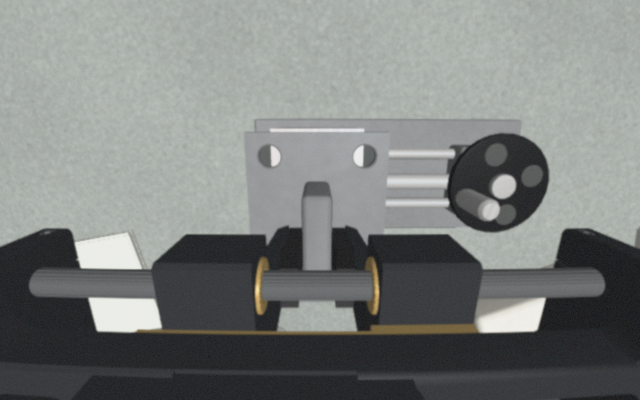

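The plate is held level. Its visible holes are at about (269,156) and (364,156), lying along the tool y axis. I'll compute the cover's position in the tool frame.

Run:
```python
from h import *
d=dict(np.load("pics/w4.npz"));s=dict(tool_pos=d["pos"],eef_rot=d["rot"])
z=d["pos"][2]-.0068
px=[(269.3,155.8),(364,156),(245.5,131.5),(389.5,131.5)]
P=plane(px,d,z,s);Rm=R.from_quat(d["rot"]).as_matrix()
print("in tool mm",((P-d["pos"])@Rm*1e3).round(1))
rel=((P-d["pos"])@Rm)[:2,:2].mean(0)-[.045,0]
c=d["pos"]+Rm@[*rel,0];print("centre est",c)
tgt=np.array([.4855,.0774,0]);e=Rm.T@(tgt-c);print("needed tool shift mm",e*1e3, "if cover centred on tool",Rm.T@(tgt-d["pos"])*1e3)
```

```text
in tool mm [[ 44.4 -30.    6.8]
 [ 44.3  29.3   6.8]
 [ 59.4 -44.    6.8]
 [ 59.3  44.4   6.8]]
centre est [0.48521534 0.07655615 0.1966424 ]
needed tool shift mm [ -0.21408863   0.88786163 196.64229628] if cover centred on tool [ -0.87466524   0.56761027 196.64229628]
```

```bash
python3 -m pendant '[[1,[-0.5,0.7,20],[0,0,0]],[1,[0,0,25],[0,0,0]],[1,[0,0,20],[0,0,0]],[1,[0,0,10],[0,0,0]],[1,[0,0,2],[0,0,0]],[1,[0,0,0],[0,0,0]],[1,[0,0,0],[0,0,0]],[1,[0,0,0],[0,0,0]]]'
python3 - <<'E'
from h import *
from plant import r,cams
out=[]
d=cams.snapshot("top");S=cams.snapshot("scene");s=r.get_state();W=cams.snapshot("wrist")
np.savez("pics/w5.npz",pos=s["tool_pos"],rot=s["eef_rot"],**W)
print(s["tool_pos"])
f=lambda im,x,y,w,h:cv2.resize(im[y:y+h,x:x+w,::-1],(400,300),interpolation=cv2.INTER_CUBIC)
cv2.imwrite("pics/fin.png",np.vstack([np.hstack([f(d["img"],190,170,160,120),f(S["img"],330,190,120,90)]),cv2.resize(W["img"][100:250,200:600,::-1],(800,300))]))
E
```

```text
clock: 17.77
tool_pos: [0.4857, 0.0779, 0.1203]
eef_rot: [0.081, 0.997, 0.0, 0.0]
contact_force: [0.3, -0.1, -2.2]
opening: 0.176
finger_force: 40.0
[0.48551095 0.07787387 0.12009007]
```

View pics/fin.png

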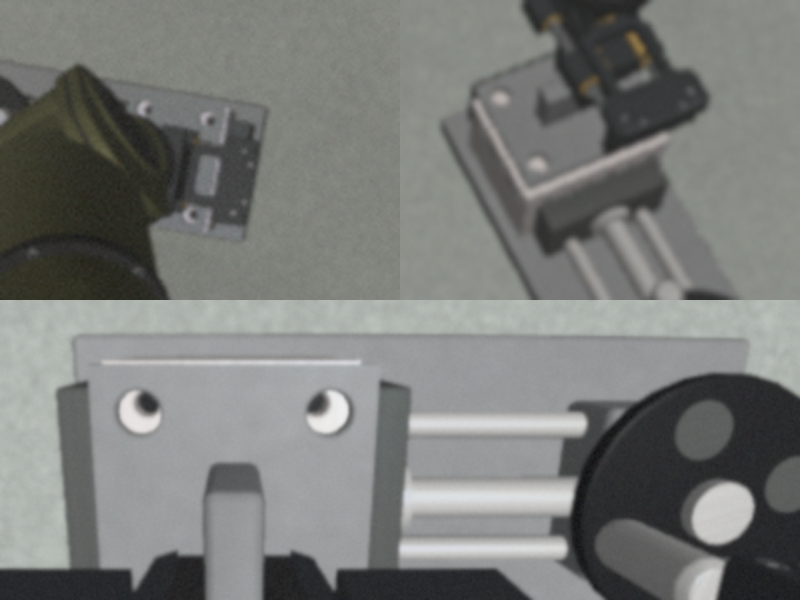

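Each cover hole shows its threaded hole beneath it, symmetric left and right, and the jaw is closed. I'll check the offset numerically.

Run:
```python
from h import *
d=dict(np.load("pics/w5.npz"));s=dict(tool_pos=d["pos"],eef_rot=d["rot"]);Rm=R.from_quat(d["rot"]).as_matrix()
f=lambda p,z:((plane(p,d,z,s)-d["pos"])@Rm*1e3).round(1)[:,:2]
print("threaded",f([(273.5,151.5),(359.3,151.5)],.09),"cover",f([(269.5,156),(364,156)],d["pos"][2]-.0068))
```

```text
threaded [[ 44.7 -30.8]
 [ 44.6  29.7]] cover [[ 44.3 -29.8]
 [ 44.3  29.3]]
```

The holes line up to within about 1 mm, and the underside is about 17 mm above the housing top. Handing in.

```bash
python3 -c "
from plant import r
print(r.finish_job())"
```

```text
the job is handed in; nothing more can be done
None
```

I wound the handwheel to its stop with the jaw on the housing. The job was handed in with the gripper holding the cover plate level about 17 mm above the housing and its holes within about 1 mm of the threaded ones; no verdict came back.

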